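# Swap the drive modules of the wax mill

## Task

Change the drive modules of the wax mill: swing the ejector levers outward to pry out every old red module and set it down upright in the yellow returns bin, and take the two green modules out of the black stock bin and fit one in each bay, fully home, with all four levers swung fully inward. A bay may be empty at the start, with its levers closed. Leave the blue module in the stock bin and the things on the bench where they are, and do not drop a module.

Things in the scene. Friction and masses are not known exactly. Their poses are not given: they have to be found in the camera images.
- old_1: Old drive module: red top plate and handle, brown board; 28 mm thick (its x), 90 mm wide (its y), 85 mm tall, about 350 g; origin at the centre of its underside, z up. The solid body is 55 mm tall, a bow handle stands on top (see new_1), a cross pin at each end (see old_2). Works either way round (half turn about z). Starts home in a bay; one or both bays hold an old module.
- old_2: Old red module like old_1. Cross pins (all modules): a steel pin of 6 mm diameter, 16 mm long along x, held on two thin arms beyond each end of the body, its axis at y = +-56 mm and 12 mm above the underside; the arms end at y = +-59.5 mm.
- new_1: New drive module: green top plate, handle and board; shape, size and origin as old_1. Starts standing in the stock bin. Handle (all modules): a bar 14 mm thick in x, 60 mm long in y, from 73 to 85 mm above the underside (grip it across x, at 79 mm), on two posts 12 mm by 8 mm at y = +-26 mm.
- new_2: New green module like new_1.
- blue_module: Module of another type, same shape and size as old_1, with blue top plate, handle and board; stays in the stock bin.
- unit_centre (a point): Drive unit of the wax mill, an open white chassis with two module bays; this point is midway between the bays at seat level, 30 mm above the table. x runs from the near to the far bay, y along the modules. Chassis x -75..+125 mm, y +-88 mm; lever brackets reach 22 mm above the seat; aluminium power pack at x 85..123 mm, 50 mm above the seat. Fixed, turned up to 0.2 rad.
- bay_near (a point): Seat of the near bay, 36 mm to -x of unit_centre, axes as unit_centre: a module fully home has the centre of its underside here (within 1.5 mm), its width along y. Black guides clear the module by 1.5 mm on every side: four posts at its broad faces (at y = +-38 mm, 44 mm above the seat, then flared to 51 mm), four corner blocks at its ends, 24 mm high, then flared.
- bay_far (a point): Seat of the far bay, 36 mm to +x of unit_centre, otherwise like bay_near. In the floor of both bays a sprung contact strip (3 to 6 N over the last 6 mm) holds a module up until the levers press it home.
- lever_near_left (a joint): Orange ejector lever at the +y end of the near bay: 0 = fully inward (upright, module latched), 0.72 rad = fully outward (leaning away from the bay). Pivot: 70 mm from the bay centre along y, 12 mm above the seat, axis along the unit's x. It stays where it is left (0.12 N m of friction), so about 2 to 5 N at the tip moves it.
- lever_near_left_tip (a point): Centre of that lever's black tip: a round bar of 6 mm radius, 24 mm long along the unit's x, 68 mm from the pivot, on an orange stem 8 mm thick and 12 mm wide.
- lever_near_right (a joint): Orange ejector lever at the -y end of the near bay: 0 = fully inward (upright, module latched), 0.72 rad = fully outward (leaning away from the bay). Each lever has a claw, a jaw above and a toe below the module's pin: swinging it outward lifts that end about 11 mm and, above 0.65 rad, lets the pin go upward; swinging inward presses it down.
- lever_near_right_tip (a point): Centre of that lever's black tip: a round bar of 6 mm radius, 24 mm long along the unit's x, 68 mm from the pivot, on an orange stem 8 mm thick and 12 mm wide.
- lever_far_left (a joint): Orange ejector lever at the +y end of the far bay: 0 = fully inward (upright, module latched), 0.72 rad = fully outward (leaning away from the bay). With both levers of a bay fully outward a module rests loosely on their toes, its underside about 11 mm above the seat; it may be let go there before the levers are swung inward one after the other.
- lever_far_left_tip (a point): Centre of that lever's black tip: a round bar of 6 mm radius, 24 mm long along the unit's x, 68 mm from the pivot, on an orange stem 8 mm thick and 12 mm wide.
- lever_far_right (a joint): Orange ejector lever at the -y end of the far bay: 0 = fully inward (upright, module latched), 0.72 rad = fully outward (leaning away from the bay). A lever that is swung inward over an empty bay blocks a module from going in.
- lever_far_right_tip (a point): Centre of that lever's black tip: a round bar of 6 mm radius, 24 mm long along the unit's x, 68 mm from the pivot, on an orange stem 8 mm thick and 12 mm wide.
- stock_bin_in (a point): Centre of the inner floor, 5 mm above the table, of the black stock bin, where two green modules and a blue one stand in three slots (at x -60, 0 and +60 mm, 35 mm wide, grey partitions 38 mm high above the table), widths along its y. Open box, fixed; inside 202 mm along x, 150 mm along y; walls 4 mm thick, 42 mm high above the table. Stands to the robot's left or right.
- returns_bin_in (a point): Centre of the inner floor, 5 mm above the table, of the yellow returns bin, empty at the start. Open box, fixed; inside 202 mm along x, 150 mm along y; walls 4 mm thick, 42 mm high above the table. Stands to the robot's left or right.
- wax_tube: Bystander, not part of the job: green wax tube, 28 mm across, 70 mm tall, standing.
- burr_jar: Bystander, not part of the job: amber jar, 48 mm across, 60 mm tall, standing.
- wax_ring_1: Bystander, not part of the job: green wax ring, 25 mm across, 7 mm high, lying flat.
- wax_ring_2: Bystander, not part of the job: green wax ring, 28 mm across, 8 mm high, lying flat.
- driver: Bystander, not part of the job: screwdriver, 160 mm long, lying along its x.
- mandrel: Bystander, not part of the job: steel ring mandrel, 240 mm long, 25 mm thick, lying along its x from the origin.
Mind the look-alikes: they are no part of the job. Leave any orange or white look-alike of the blue_module alone. What is shaped like the new_1 but white is not meant.

How it is judged:
By the outcome, as a careful person would: the job done as asked, in the order asked, and still so for the second after the job is handed in, with the robot touching nothing.
Of old_1, old_2 only 1 to 2 are there at a start; the rules pass over those that are not, and their reading is None.
At some moment in a run one of new_1, new_2 may be knocked a few centimetres aside while the robot is not near it.
It also fails if it takes over 192 s, if anything falls off the work surface, if the arm or the gripper's body presses on something with over 40 N, if the wrist force passes 120 N, or if a joint passes its speed limit or range.

## Robot

A 6-joint arm with a two-finger parallel gripper is mounted at the origin on the work surface. World frame = base frame: x ahead of the robot, y to its left, z up, the work surface at z = 0. Lengths are in mm, angles in rad, forces in N, time in s.
With the tool pointing down it reaches from about 400 to 925 mm from the base axis. Payload 12.5 kg.
Tool frame: the origin (TCP) lies midway between the tips of the shut fingers; the grasp point (between the pads) lies 19 mm behind it; z points along the fingers, y is the line along which they close (so a half turn about z gives the same grasp; the last joint's range is limited). The gripper opens to 95 mm and grips with 3 to 60 N. Pads are 20 mm wide; open, the fingers measure 119 mm over their backs; the gripper's body (75 mm by 180 mm) begins 59 mm behind the grasp point.
Start: joints at [-1.311, 0.491, 1.559, -0, 1.092, -0.106], TCP at [223.584, -583.658, 214.661] pointing down, gripper open.
Joint ranges: [-3.1, 3.1], [-0.84, 2.19], [0.05, 2.79], [-1.13, 4.28], [0.06, 2.93], [-2.69, 2.69]. Speed limits (rad/s): [2.22, 2.22, 2.79, 3.14, 3.14, 3.14].

## Interface

Orientations are given as [roll, pitch, yaw] about the fixed x, y, z axes, in that order (R = Rz(yaw) Ry(pitch) Rx(roll)).
In Python, from cell import * gives the robot as it stands.
- The arm moves only by the tool servo_tool, never from a script. Its argument "moves" is one flat list of numbers, 5 for each row, row after row: the shift along the world's x, y, z as a fraction of full scale, then the turn about the world's z as a fraction of full scale, then the opening, from 0 (shut) to 1 (fully open). A call has 1 to 12 rows; each row is the pose to reach, as a shift and turn from the pose commanded when the call began, turning the shorter way round; what a row does not reach only later rows make up. Full scale, the value 1, is 400 mm for a shift and 180 degrees for a turn. A row lasts 1/12 s, in which the tool goes at most 41.7 mm and 7.16 degrees, less where a joint would pass 70% of its speed; a pose out of reach is approached as far as the arm can. A call with a number of a shift or a turn outside -1 to 1 is refused whole. A call with a gripper value outside its range is refused whole. The fingers move at their own pace and stop on an object; the grip force is fixed at half the most. Time passes only in rows, so rows that repeat a pose let the fingers close. It gives the time, the measured TCP pose, the force, the opening and the grip force at its end, in the units of the state.
- state(): the state, without advancing time (a new reading comes with each control period).
- read_camera(name): name is "scene" or "top"; returns (picture, depth): 420x560x3 uint8, blue, green, red; 420x560 float32, mm along the optical axis (not along the pixel's ray), 0 where there is no reading.
- get_calibration(name): a dict with "K" (3x3 intrinsics, pixels), "k1" (the pictures are not rectified: a ray, as slopes to the right and down, at radius r is drawn at 1 + k1 r^2 times it, then the intrinsics apply), "R" (3x3) and "t" (3): a world point X has camera coordinates R X + t. Camera axes: x right, y down, z forward; pixel columns grow to the right and rows downward; lengths in mm; the calibration is good to about 2 mm. A picture is of the moment at which its call begins. get_calibration takes no time and is no camera call.
- job_done(): hands the job in; it is judged then, once.
The state is a dict: "t": time; "joints": joint angles; "qvel": joint speeds; "tau": joint torques, N m; "eef_pos": TCP position; "tcp_rot": TCP orientation; "ft_force": force on the tool from outside, world axes, zero at the start; "moment": the same for the moment, N m; "opening": opening from 0.0 (shut) to 1.0 (fully open); "grip_force": force on a finger pad.
Only numpy, scipy, OpenCV 4.12 (cv2) and the standard library are available. Lean on these libraries where they do the work, as an engineer would, in place of code of your own. Each camera call takes 0.05 s, during which the arm holds its last target. There are 200 camera calls.

## Working session

There is one attempt and no reset: what is moved stays moved. The work goes in short steps, Python scripts to look and compute and a tool call to move; the robot and the scene stay as the last step left them, time stands still between calls to the robot, and variables do not carry over. Pictures are saved under pics/ and viewed, at most 14 in all, crops included, and the job is handed in when it is done.

Besides the shell and the picture viewer there is one more tool, called after "Call:" by a JSON object that holds its "api" and its "payload". servo_tool: Moves the arm, as the interface text tells. Its arguments: {"type":"object","properties":{"moves":{"type":"array"}},"required":["moves"]}

```bash
ls; mkdir -p pics; cat > h.py <<'E'
import numpy as np, cv2
from cell import *
def ray(c,u,v):
    K=np.array(c["K"]);d=cv2.undistortPoints(np.array([[[u,v]]],float),K,np.array([c["k1"],0,0,0,0.]))[0,0]
    return np.array([d[0],d[1],1.])
def world(c,u,v,z):
    R=np.array(c["R"]);t=np.array(c["t"]).ravel();d=R.T@ray(c,u,v);o=-R.T@t
    return o+d*(z-o[2])/d[2]
def cloud(c,dep):
    h,w=dep.shape;uu,vv=np.meshgrid(np.arange(w),np.arange(h))
    p=cv2.undistortPoints(np.stack([uu,vv],-1).reshape(-1,1,2).astype(float),np.array(c["K"]),np.array([c["k1"],0,0,0,0.]))[:,0]
    z=dep.reshape(-1,1);X=np.hstack([p*z,z])
    return ((X-np.array(c["t"]).ravel())@np.array(c["R"])).reshape(h,w,3)
E
python3 - <<'E'
from h import *
for n in("top","scene"):
    p,d=read_camera(n);cv2.imwrite(f"pics/{n}0.png",p);np.save(f"{n}0.npy",d);c=get_calibration(n)
    print(n,c, (-np.array(c["R"]).T@np.array(c["t"]).ravel()))
print(state())
E
```

```text
pics
top {'K': array([[498.56466604,   0.        , 274.63966385],
       [  0.        , 498.56466604, 199.18826317],
       [  0.        ,   0.        ,   1.        ]]), 'k1': -0.013661299533001226, 'R': array([[-0.01547402, -0.99987562,  0.00304817],
       [-0.99545632,  0.01511903, -0.09401129],
       [ 0.09395351, -0.00448906, -0.99556646]]), 't': array([ 115.87853243,  492.32894405, 1550.74459468])} [ 346.18716505  115.38196286 1589.80057579]
scene {'K': array([[388.99315614,   0.        , 280.41502794],
       [  0.        , 388.99315614, 209.58227488],
       [  0.        ,   0.        ,   1.        ]]), 'k1': -0.02869804314083481, 'R': array([[ 0.4505358 ,  0.89275121, -0.00357271],
       [ 0.68784045, -0.3496711 , -0.63608619],
       [-0.56911599,  0.28412214, -0.77160974]]), 't': array([-316.90229707, -240.85748952, 1388.4000614 ])} [1098.60803012 -195.78119408  916.96469225]
{'t': 0.1, 'joints': array([-1.31057830e+00,  4.91478039e-01,  1.55938764e+00,  2.45117221e-05,
        1.09173272e+00, -1.05634649e-01]), 'qvel': array([ 0.0010828 , -0.00280097, -0.00098714,  0.00131416, -0.00092319,
        0.00129464]), 'tau': array([ 4.07891217e-03, -6.13621688e+01, -2.58604664e+01,  6.94548595e-02,
        4.70123102e-02, -6.30465638e-05]), 'eef_pos': array([ 223.53990814, -583.41775076,  214.13368746]), 'tcp_rot': array([-3.14059480e+00, -1.27664360e-04,  3.65841302e-01]), 'ft_force': array([-0.06256415, -0.2026568 , -0.7785915 ]), 'moment': array([ 0.02578187, -0.00846699, -0.00708336]), 'grip_force': 0.0, 'opening': 1.0009178926763271}
```

View pics/top0.png

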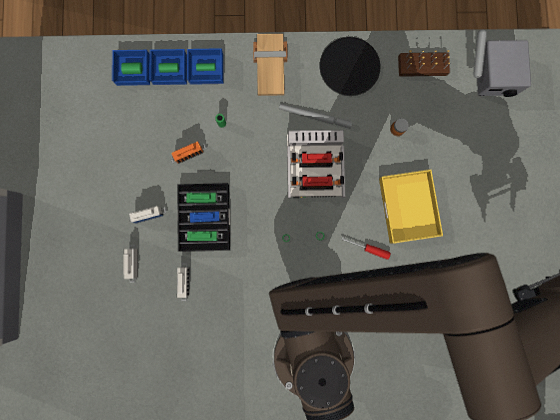

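View pics/scene0.png

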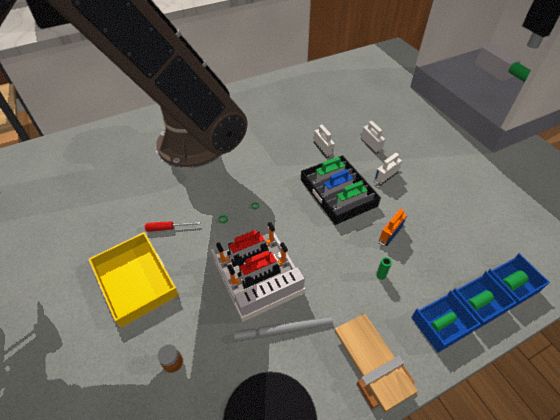

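The top view shows the unit with both bays red around (317,165). The stock bin is at (204,217), with green at (203,198), blue at (205,216) and green at (205,237). The returns bin is at (411,206), and the white (x3) and orange look-alikes stand outside the stock bin. Next: precise measurements plus one enlarged crop.

```bash
python3 - <<'E'
from h import *
for n in("top","scene"):
    p=cv2.imread(f"pics/{n}0.png");d=np.load(f"{n}0.npy");c=get_calibration(n);P=cloud(c,d)
    hsv=cv2.cvtColor(p,cv2.COLOR_BGR2HSV);H,S,V=[hsv[...,i].astype(int) for i in range(3)]
    m={"red":((H<5)|(H>174))&(S>170)&(V>90),"green":(H>50)&(H<85)&(S>110)&(V>50),"orange":(H>6)&(H<20)&(S>170)&(V>100),"blue":(H>105)&(H<125)&(S>120)&(V>60),"yellow":(H>22)&(H<35)&(S>150)&(V>100)}
    for k,mm in m.items():
        if k in("red","green","blue"): mm=mm&(P[...,2]>76)&(P[...,2]<135)   # handles
        N,L,st,ce=cv2.connectedComponentsWithStats(mm.astype(np.uint8))
        for i in range(1,N):
            if st[i,4]<12: continue
            q=P[L==i];q=q[np.isfinite(q).all(1)];med=np.median(q,0)
            if abs(med[0])>900: continue
            e=q[:,:2]-q[:,:2].mean(0);w,v=np.linalg.eigh(e.T@e);a=np.degrees(np.arctan2(v[1,1],v[0,1]))
            print(n,k,st[i,4],ce[i].round(1),"mean",q.mean(0).round(1),"med z",med[2].round(1),"ext",(np.percentile(q,97,0)-np.percentile(q,3,0)).round(0),"ax",a.round(1))
p=cv2.imread("pics/top0.png");a=cv2.resize(p[120:205,275:357],None,fx=7,fy=7,interpolation=cv2.INTER_CUBIC)
cv2.imwrite("pics/c1.png",a)
p=cv2.imread("pics/scene0.png");a=cv2.resize(p[215:325,205:310],None,fx=5.4,fy=5.4,interpolation=cv2.INTER_CUBIC)
cv2.imwrite("pics/c2.png",a)
E
```

```text
top red 248 [315.6 157.8] mean [610.8 -17.2  99.3] med z 90.7 ext [25. 84. 41.] ax 88.2
top red 254 [316.9 181. ] mean [540.1 -19.6  98.9] med z 90.6 ext [25. 84. 40.] ax 88.9
top green 84 [199.8 196.4] mean [499.8 334.8  88.8] med z 88.7 ext [13. 56. 12.] ax 90.5
top green 102 [200.1 236. ] mean [380.3 334.1  88.9] med z 89.4 ext [12. 57. 12.] ax 89.6
top orange 267 [186.2 151.1] mean [641.7 378.2  76.3] med z 57.5 ext [47. 78. 53.] ax 55.2
top blue 97 [202.9 216.1] mean [439.8 325.5  89.5] med z 89.8 ext [12. 57. 13.] ax 91.0
top yellow 52 [414.6 172.6] mean [ 569.6 -332.7   40.7] med z 43.6 ext [ 15. 113.  46.] ax 95.5
top yellow 1424 [415.2 203.9] mean [ 473.6 -339.2   10.3] med z 5.8 ext [130. 102.  14.] ax 158.9
top yellow 34 [384.5 192. ] mean [ 510.4 -236.9   35.4] med z 41.9 ext [64. 22. 49.] ax -169.7
top yellow 27 [434.2 193. ] mean [ 503.9 -390.7   43.8] med z 43.8 ext [64.  9.  9.] ax -172.9
top yellow 64 [436.5 225.5] mean [ 402.4 -395.2   37.6] med z 42.1 ext [93. 49. 44.] ax 170.3
top yellow 32 [390.7 227.6] mean [ 398.6 -253.    32.3] med z 41.6 ext [63. 20. 49.] ax 
[... 419 characters left out ...]
4  86. ] med z 87.6 ext [14. 56. 14.] ax 90.2
scene orange 328 [392.1 225.2] mean [657.2 369.2  61.1] med z 55.3 ext [33. 77. 73.] ax 122.4
scene orange 56 [269.8 237.1] mean [544.5  48.7  67.3] med z 66.8 ext [11. 14. 55.] ax 56.2
scene orange 55 [282.2 257.8] mean [616.7  49.   66.1] med z 62.6 ext [11. 14. 52.] ax 53.6
scene orange 49 [223.1 257.7] mean [545.4 -86.   62.9] med z 59.3 ext [11. 18. 45.] ax 104.1
scene orange 53 [233.9 279.9] mean [617.2 -85.7  61.1] med z 55.5 ext [11. 17. 50.] ax 96.7
scene blue 108 [339.  174.5] mean [443.7 327.9  86. ] med z 87.2 ext [15. 58. 12.] ax 90.8
scene yellow 4726 [132.3 278.7] mean [ 463.7 -318.2   13.3] med z 4.0 ext [214. 157.  42.] ax -171.4
```

View pics/c1.png

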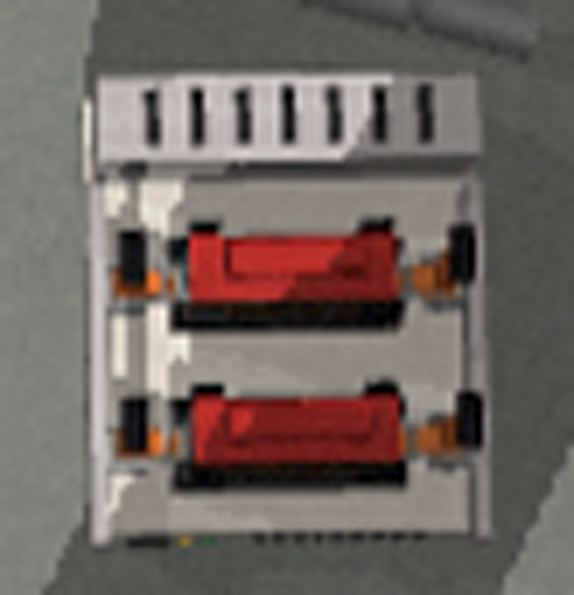

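View pics/c2.png

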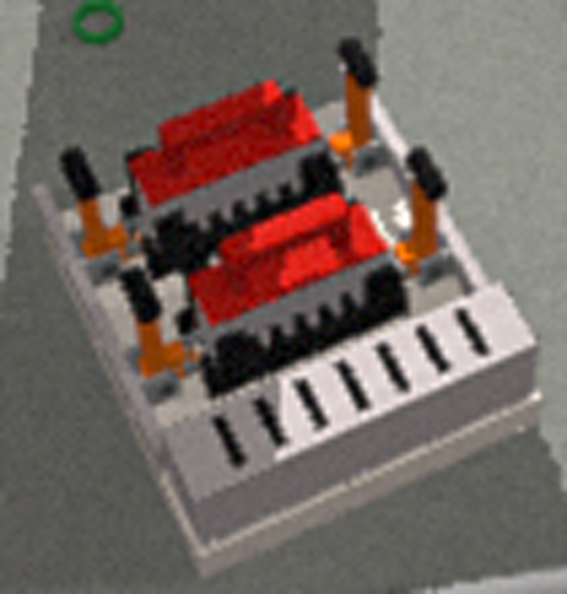

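The crops confirm two red modules home in the bays, with all four levers upright. Now I'll refine with top-face pixels only.

```bash
cat >> h.py <<'E'
def handles(n,p,d):
    c=get_calibration(n);P=cloud(c,d);hsv=cv2.cvtColor(p,cv2.COLOR_BGR2HSV);H,S,V=[hsv[...,i].astype(int) for i in range(3)]
    m={"red":((H<5)|(H>174))&(S>150)&(V>70),"green":(H>50)&(H<85)&(S>110)&(V>50),"blue":(H>105)&(H<125)&(S>120)&(V>60)}
    for k,mm in m.items():
        N,L,st,ce=cv2.connectedComponentsWithStats((mm&(P[...,2]>30)&(P[...,2]<135)&(P[...,0]<690)).astype(np.uint8))
        for i in range(1,N):
            q=P[L==i];
            if len(q)<30: continue
            z=np.percentile(q[:,2],96);
            sel=(L==i)&(P[...,2]>z-5)
            h=P[sel];
            if len(h)<20: continue
            (cx,cy),(a,b),an=cv2.minAreaRect(h[:,:2].astype(np.float32))
            e=h[:,:2]-h[:,:2].mean(0);w,v=np.linalg.eigh(e.T@e);ax=np.degrees(np.arctan2(v[1,1],v[0,1]))%180
            print(n,k,len(h),"uv",np.argwhere(sel).mean(0)[::-1].round(1),"mean",h.mean(0).round(1),"rect",round(cx,1),round(cy,1),round(a),round(b),"z",z.round(1),"ax",ax.round(1))
E
python3 - <<'E'
from h import *
for n in("top","scene"): handles(n,cv2.imread(f"pics/{n}0.png"),np.load(f"{n}0.npy"))
# chassis / bins / levers
for n in("top","scene"):
    p=cv2.imread(f"pics/{n}0.png");d=np.load(f"{n}0.npy");P=cloud(get_calibration(n),d);X,Y,Z=P[...,0],P[...,1],P[...,2]
    g=p.max(2)
    m=(abs(X-590)<130)&(abs(Y+19)<110)
    pk=m&(X>640)&(abs(Z-80)<3); 
    print(n,"pack top",cv2.minAreaRect(P[pk][:,:2].astype(np.float32)),P[pk][:,2].mean())
    e=m&(Z>5)&(X<760); print(n,"chassis all",cv2.minAreaRect(P[e][:,:2].astype(np.float32)))
    for s in(1,-1):
        for x in(543,615):
            t=m&(g<75)&(abs(X-x)<20)&(abs(Y+19-s*70)<14)&(Z>98)&(Z<122); print(n,"tip",s,x,t.sum(),P[t].mean(0).round(1),P[t][:,2].max().round(1))
    for nm,(cx,cy) in {"ret":(465,-318),"stock":(440,330)}.items():
        r=(abs(X-cx)<140)&(abs(Y-cy)<115)&(abs(Z-43)<4.5)
        if nm=="stock": r&=(g<70)
        print(n,nm,r.sum(),cv2.minAreaRect(P[r][:,:2].astype(np.float32)))
E
```

```text
top red 68 uv [317.5 156. ] mean [612.7 -21.2 119.2] rect 612.7 -21.4 57 12 z 120.7 ax 89.1
top red 59 uv [317.  179.8] mean [541.  -18.  119.9] rect 540.3 -19.6 57 13 z 122.1 ax 90.1
top green 51 uv [199.4 196.5] mean [499.1 335.8  90.9] rect 499.2 335.5 13 57 z 92.8 ax 88.5
top green 63 uv [200.3 235.7] mean [381.  333.3  91.3] rect 380.2 334.3 60 12 z 93.4 ax 90.9
top blue 70 uv [202.7 216.1] mean [439.7 325.8  91.1] rect 440.1 326.2 58 12 z 93.1 ax 91.6
scene red 107 uv [245.3 235.6] mean [543.6 -18.5 115.7] rect 543.1 -18.0 15 60 z 117.5 ax 90.9
scene red 126 uv [257. 257.] mean [615.  -18.5 115.5] rect 615.0 -18.2 15 59 z 117.1 ax 89.8
scene green 66 uv [331.2 160.7] mean [383.8 337.2  88.1] rect 382.5 339.0 15 60 z 89.3 ax 91.2
scene green 79 uv [353.4 185.5] mean [502.5 339.6  88.2] rect 502.0 340.4 14 60 z 89.6 ax 91.8
scene blue 74 uv [339.1 173.6] mean [442.4 328.8  88.2] rect 441.5 329.7 16 58 z 89.7 ax 92.0
top pack top ((679.3724975585938, -20.544410705566406), (169.91722106933594, 38.420387268066406), 89.19861602783203) 80.18956287816395
top chassis all ((590.444885253
[... 463 characters left out ...]
2871094), 0.5969422459602356)
scene pack top ((682.671630859375, -17.6845703125), (39.22887420654297, 170.1896514892578), 0.247599795460701) 79.49505928180264
scene chassis all ((601.8211669921875, -22.948989868164062), (206.30783081054688, 189.03733825683594), 0.47868379950523376)
scene tip 1 543 40 [544.1  52.8 113.5] 119.6
scene tip 1 615 39 [616.9  53.1 113.5] 119.3
scene tip -1 543 48 [544.1 -88.9 113.2] 118.5
scene tip -1 615 46 [616.7 -88.4 113.6] 117.5
scene ret 456 ((465.78570556640625, -315.7119140625), (214.43455505371094, 158.37405395507812), 7.6053314208984375)
scene stock 259 ((442.6419677734375, 335.92303466796875), (211.05770874023438, 161.02224731445312), 0.9837850332260132)
```

Call:
{"api": "servo_tool", "payload": {"moves": [0.45,0.75,0,0.3836,0.63,0.45,0.75,0,0.3836,0.63,0.45,0.75,0,0.3836,0.63,0.45,0.75,0,0.3836,0.63,0.45,0.75,0,0.3836,0.63,0.45,0.75,0,0.3836,0.63,0.45,0.75,0,0.3836,0.63,0.45,0.75,0,0.3836,0.63,0.45,0.75,0,0.3836,0.63,0.45,0.75,0,0.3836,0.63,0.45,0.75,0,0.3836,0.63,0.45,0.75,0,0.3836,0.63]}}

```text
t: 1.1
eef_pos: [403.6, -283.6, 214.5]
tcp_rot: [-3.141, -0.0, 1.569]
ft_force: [-0.6, -1.0, 0.8]
opening: 0.632
grip_force: 0.0
```

Call:
{"api": "servo_tool", "payload": {"moves": [0.436,0.779,0,0,0.63,0.436,0.779,0,0,0.63,0.436,0.779,0,0,0.63,0.436,0.779,0,0,0.63,0.436,0.779,0,0,0.63,0.436,0.779,0,0,0.63,0.436,0.779,0,0,0.63,0.436,0.779,0,0,0.63,0.436,0.779,0,0,0.63,0.436,0.779,0,0,0.63,0.436,0.779,0,0,0.63,0.436,0.779,0,0,0.63]}}

```text
t: 2.1
eef_pos: [577.7, 26.9, 214.3]
tcp_rot: [-3.141, 0.0, 1.568]
ft_force: [-0.4, -0.4, -0.2]
opening: 0.631
grip_force: 0.0
```

Call:
{"api": "servo_tool", "payload": {"moves": [0,0,-0.15,0,0.63,0,0,-0.15,0,0.63,0,0,-0.15,0,0.63,0,0,-0.15,0,0.63,0,0,-0.15,0,0.63,0,0,-0.15,0,0.63]}}

```text
t: 2.6
eef_pos: [578.6, 27.3, 156.3]
tcp_rot: [3.139, 0.0, 1.57]
ft_force: [0.4, -0.3, 1.0]
opening: 0.631
grip_force: 0.0
```

```bash
python3 - <<'E'
from h import *
a,_=read_camera("scene");b,_=read_camera("top")
o=np.hstack([cv2.resize(a[160:325,195:335],(500,589)),cv2.resize(b[120:205,295:337],(298,589))])
cv2.imwrite("pics/p1.png",o);s=state();print(s["eef_pos"],s["ft_force"])
E
```

```text
[578.41575771  27.67275566 155.95670509] [-0.58110754  0.42767905 -0.10469428]
```

View pics/p1.png

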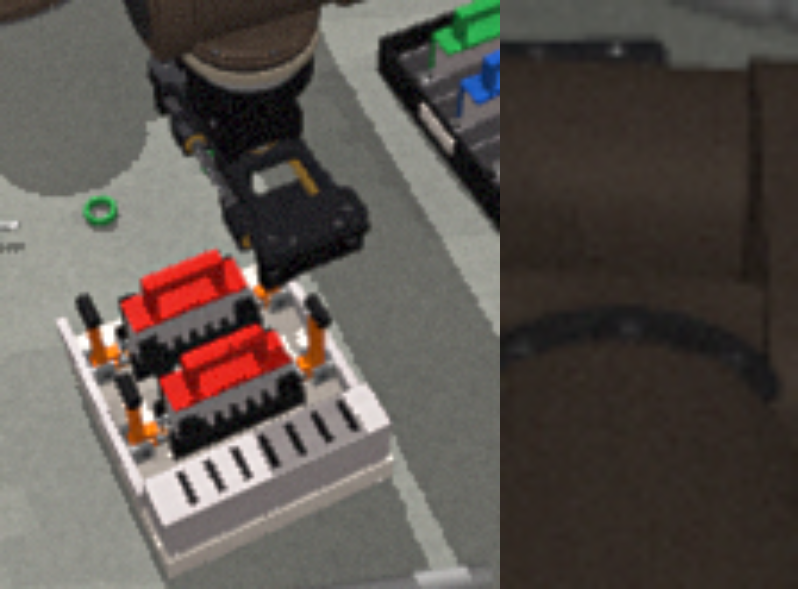

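The gripper hangs over the left lever tips with its fingers spread along x. Descending between the handles and the tips.

Call:
{"api": "servo_tool", "payload": {"moves": [0,0,-0.05,0,0.63,0,0,-0.1,0,0.63,0,0,-0.155,0,0.63,0,0,-0.155,0,0.63,0,0,-0.155,0,0.63]}}

```text
t: 3.12
eef_pos: [577.9, 28.0, 92.8]
tcp_rot: [-3.141, -0.0, 1.571]
ft_force: [1.0, 0.4, 1.3]
opening: 0.628
grip_force: 0.0
```

Call:
{"api": "servo_tool", "payload": {"moves": [0,0.015,0,0,0.63,0,0.03,0,0,0.63,0,0.04,0,0,0.63,0,0.05,-0.002,0,0.63,0,0.06,-0.004,0,0.63,0,0.07,-0.006,0,0.63,0,0.08,-0.008,0,0.63,0,0.09,-0.01,0,0.63,0,0.1,-0.012,0,0.63,0,0.11,-0.014,0,0.63,0,0.12,-0.015,0,0.63,0,0.12,-0.015,0,0.63]}}

```text
t: 4.12
eef_pos: [577.9, 76.1, 86.8]
tcp_rot: [3.142, 0.001, 1.572]
ft_force: [-0.0, -6.3, 2.6]
opening: 0.631
grip_force: 2.9
```

Call:
{"api": "servo_tool", "payload": {"moves": [0,0.004,0,0,0.63,0,0.008,0,0,0.63,0,0.012,0,0,0.63,0,0.012,0,0,0.63]}}

```text
t: 4.45
eef_pos: [577.9, 77.5, 86.7]
tcp_rot: [-3.141, 0.005, 1.572]
ft_force: [-0.1, -30.6, 0.2]
opening: 0.63
grip_force: 11.7
```

Call:
{"api": "servo_tool", "payload": {"moves": [0,0.003,0,0,0.63,0,0.003,0,0,0.63,0,0.003,0,0,0.63]}}

```text
t: 4.7
eef_pos: [578.0, 77.7, 86.6]
tcp_rot: [-3.141, 0.006, 1.572]
ft_force: [-0.3, -37.6, 0.4]
opening: 0.63
grip_force: 14.0
```

The left levers are hard against their outward stop. Same now for the right side.

Call:
{"api": "servo_tool", "payload": {"moves": [0,-0.03,0,0,0.63,0,-0.03,0.08,0,0.63,0,-0.03,0.18,0,0.63,0,-0.12,0.18,0,0.63,0,-0.22,0.18,0,0.63,0,-0.32,0.18,0,0.63,0,-0.37,0.18,0,0.63,0,-0.37,0.16,0,0.63,0,-0.37,0.08,0,0.63,0,-0.37,0.017,0,0.63,0,-0.37,0.017,0,0.63,0,-0.37,0.017,0,0.63]}}

```text
t: 5.7
eef_pos: [577.5, -65.0, 92.8]
tcp_rot: [-3.139, -0.001, 1.571]
ft_force: [-0.1, -0.0, 0.7]
opening: 0.631
grip_force: 0.0
```

Call:
{"api": "servo_tool", "payload": {"moves": [0,-0.015,0,0,0.63,0,-0.03,0,0,0.63,0,-0.04,0,0,0.63,0,-0.05,-0.002,0,0.63,0,-0.06,-0.004,0,0.63,0,-0.07,-0.006,0,0.63,0,-0.08,-0.008,0,0.63,0,-0.09,-0.01,0,0.63,0,-0.1,-0.012,0,0.63,0,-0.11,-0.014,0,0.63,0,-0.12,-0.015,0,0.63,0,-0.12,-0.015,0,0.63]}}

```text
t: 6.7
eef_pos: [577.6, -112.2, 87.5]
tcp_rot: [-3.141, -0.004, 1.569]
ft_force: [1.2, 20.3, 3.1]
opening: 0.63
grip_force: 8.8
```

Call:
{"api": "servo_tool", "payload": {"moves": [0,-0.004,0,0,0.63,0,-0.008,0,0,0.63,0,-0.012,0,0,0.63,0,-0.012,0,0,0.63]}}

```text
t: 7.03
eef_pos: [577.4, -113.3, 87.4]
tcp_rot: [-3.14, -0.008, 1.569]
ft_force: [4.4, 44.9, 4.6]
opening: 0.628
grip_force: 18.1
```

Call:
{"api": "servo_tool", "payload": {"moves": [0,0.027,0,0,0.63,0,0.027,0.1,0,0.63,0,0.027,0.2,0,0.63,0,0.027,0.28,0,0.63,-0.09,0.12,0.28,0,0.63,-0.09,0.2,0.28,0,0.63,-0.09,0.252,0.28,0,0.63,-0.09,0.252,0.28,0,0.63,-0.09,0.252,0.28,0,0.5]}}

```text
t: 7.78
eef_pos: [542.1, -17.9, 200.0]
tcp_rot: [3.14, 0.001, 1.573]
ft_force: [-0.1, 0.2, -0.4]
opening: 0.599
grip_force: 0.0
```

```bash
python3 - <<'E'
from h import *
a,d=read_camera("scene");handles("scene",a,d)
cv2.imwrite("pics/p2.png",cv2.resize(a[215:325,205:310],None,fx=5.4,fy=5.4,interpolation=cv2.INTER_CUBIC))
E
```

```text
scene red 110 uv [245.5 233.3] mean [543.9 -17.2 125.1] rect 543.1 -17.1 58 15 z 126.7 ax 90.1
scene red 131 uv [257.3 254.8] mean [615.3 -17.3 124.8] rect 614.3 -17.0 59 15 z 126.5 ax 90.0
scene green 70 uv [331.2 160.7] mean [383.8 337.   87.9] rect 383.3 336.8 15 62 z 89.4 ax 89.7
scene green 79 uv [353.5 185.6] mean [502.8 340.1  88.1] rect 502.7 340.8 17 62 z 89.6 ax 89.9
scene blue 75 uv [339.2 173.6] mean [442.7 328.9  88.3] rect 442.3 328.7 59 16 z 89.7 ax 91.5
```

View pics/p2.png

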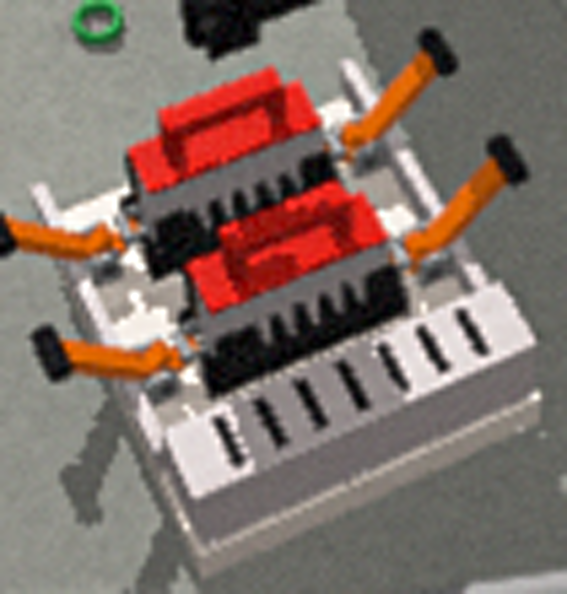

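All four levers are out and both modules are raised about 10 mm. Gripping the near one.

Call:
{"api": "servo_tool", "payload": {"moves": [0,0,-0.1,0,0.45,0,0,-0.19,0,0.45,0,0,-0.247,0,0.45,0,0,-0.247,0,0.45,0,0,-0.247,0,0.0,0,0,-0.247,0,0.0,0,0,-0.247,0,0.0,0,0,-0.247,0,0.0,0,0,-0.247,0,0.0,0,0,-0.247,0,0.0,0,0,-0.247,0,0.0,0,0,-0.247,0,0.0]}}

```text
t: 8.83
eef_pos: [542.4, -18.2, 101.6]
tcp_rot: [3.14, 0.0, 1.571]
ft_force: [-1.2, -0.5, 7.2]
opening: 0.145
grip_force: 30.0
```

Call:
{"api": "servo_tool", "payload": {"moves": [0,0,0.01,0,0,0,0,0.03,0,0,0,0,0.06,0,0,0,0,0.1,0,0,0,0,0.15,0,0,0,0,0.2,0,0,0,0,0.25,0,0,0,0,0.275,0,0,0,0,0.275,0,0]}}

```text
t: 9.58
eef_pos: [542.6, -18.1, 212.8]
tcp_rot: [3.138, 0.001, 1.571]
ft_force: [1.0, -0.7, -3.2]
opening: 0.145
grip_force: 30.0
```

Call:
{"api": "servo_tool", "payload": {"moves": [-0.02,-0.05,0,0,0,-0.06,-0.14,0,0.01,0,-0.1,-0.23,0,0.02,0,-0.14,-0.32,0,0.03,0,-0.18,-0.41,0,0.042,0,-0.22,-0.5,0,0.042,0,-0.26,-0.59,0,0.042,0,-0.29,-0.68,0,0.042,0,-0.31,-0.74,0,0.042,0,-0.3175,-0.761,0,0.042,0,-0.3175,-0.761,0,0.042,0,-0.3175,-0.761,0,0.042,0]}}

```text
t: 10.58
eef_pos: [414.7, -321.9, 209.7]
tcp_rot: [-3.141, -0.002, 1.702]
ft_force: [-0.1, 0.3, -3.0]
opening: 0.143
grip_force: 30.0
```

Call:
{"api": "servo_tool", "payload": {"moves": [0,0,-0.06,0,0,0,0,-0.13,0,0,0,0,-0.2,0,0,0,0,-0.27,0,0,0,0,-0.32,0,0,0,0,-0.345,0,0,0,0,-0.355,0,0,0,0,-0.36,0,0,0,0,-0.36,0,0,0,0,-0.36,0,0]}}

```text
t: 11.42
eef_pos: [415.5, -322.6, 67.7]
tcp_rot: [3.14, 0.001, 1.703]
ft_force: [0.4, -1.2, -3.8]
opening: 0.145
grip_force: 30.0
```

Lowering the last 2–4 mm until contact.

Call:
{"api": "servo_tool", "payload": {"moves": [0,0,-0.003,0,0,0,0,-0.006,0,0,0,0,-0.006,0,0]}}

```text
t: 11.67
eef_pos: [415.3, -323.0, 65.0]
tcp_rot: [3.14, 0.002, 1.703]
ft_force: [0.2, -2.5, 2.7]
opening: 0.142
grip_force: 30.0
```

Call:
{"api": "servo_tool", "payload": {"moves": [0,0,0,0,0.4,0,0,0,0,0.4,0,0,0,0,0.4,0,0,0,0,0.4,0,0,0.02,0,0.4,0,0,0.1,0,0.4,0,0,0.2,0,0.4,0,0,0.3,0,0.4,0,0,0.34,0,0.4,0,0,0.34,0,0.4]}}

```text
t: 12.5
eef_pos: [416.0, -323.4, 204.8]
tcp_rot: [3.137, 0.006, 1.703]
ft_force: [0.2, 0.2, -0.4]
opening: 0.402
grip_force: 0.0
```

Call:
{"api": "servo_tool", "payload": {"moves": [0.497,0.761,0,-0.042,0.45,0.497,0.761,0,-0.042,0.45,0.497,0.761,0,-0.042,0.45,0.497,0.761,0,-0.042,0.45,0.497,0.761,0,-0.042,0.45,0.497,0.761,0,-0.042,0.45,0.497,0.761,0,-0.042,0.45,0.497,0.761,0,-0.042,0.45,0.497,0.761,0,-0.042,0.45,0.497,0.761,0,-0.042,0.45,0.497,0.761,0,-0.042,0.45,0.497,0.761,0,-0.042,0.45]}}

```text
t: 13.5
eef_pos: [613.2, -18.1, 199.4]
tcp_rot: [-3.14, -0.0, 1.571]
ft_force: [-1.0, -0.3, -0.3]
opening: 0.456
grip_force: 0.0
```

```bash
python3 - <<'E'
from h import *
a,d=read_camera("scene");handles("scene",a,d)
E
```

```text
scene red 112 uv [118.3 249.7] mean [ 417.8 -320.9   87.9] rect 417.5 -321.1 15 57 z 89.6 ax 97.3
scene red 131 uv [257.3 254.8] mean [615.3 -17.3 124.9] rect 614.7 -17.2 59 14 z 126.7 ax 90.3
scene green 64 uv [331.7 160.4] mean [383.7 339.   88.2] rect 382.5 338.8 59 16 z 89.9 ax 89.0
scene green 79 uv [353.2 185.6] mean [502.4 339.1  88.2] rect 501.9 340.5 16 61 z 89.8 ax 91.4
scene blue 73 uv [339.5 173.5] mean [442.8 329.6  88.4] rect 442.4 329.8 16 57 z 90.3 ax 91.6
```

Call:
{"api": "servo_tool", "payload": {"moves": [0,0,-0.1,0,0.45,0,0,-0.19,0,0.45,0,0,-0.245,0,0.45,0,0,-0.245,0,0.45,0,0,-0.245,0,0.0,0,0,-0.245,0,0.0,0,0,-0.245,0,0.0,0,0,-0.245,0,0.0,0,0,-0.245,0,0.0,0,0,-0.245,0,0.0,0,0,-0.245,0,0.0,0,0,-0.245,0,0.0]}}

```text
t: 14.55
eef_pos: [614.2, -18.1, 103.3]
tcp_rot: [3.14, 0.0, 1.571]
ft_force: [-0.9, -0.5, 7.5]
opening: 0.144
grip_force: 30.0
```

Call:
{"api": "servo_tool", "payload": {"moves": [0,0,0.01,0,0,0,0,0.03,0,0,0,0,0.06,0,0,0,0,0.1,0,0,0,0,0.15,0,0,0,0,0.2,0,0,0,0,0.25,0,0,0,0,0.275,0,0,0,0,0.275,0,0]}}

```text
t: 15.3
eef_pos: [614.5, -18.1, 215.1]
tcp_rot: [3.137, 0.001, 1.571]
ft_force: [0.7, -0.4, -2.8]
opening: 0.151
grip_force: 30.0
```

Call:
{"api": "servo_tool", "payload": {"moves": [-0.02,-0.05,0,0,0,-0.05,-0.14,0,0.01,0,-0.08,-0.23,0,0.02,0,-0.11,-0.32,0,0.03,0,-0.14,-0.41,0,0.042,0,-0.17,-0.5,0,0.042,0,-0.2,-0.59,0,0.042,0,-0.23,-0.67,0,0.042,0,-0.245,-0.715,0,0.042,0,-0.25,-0.7285,0,0.042,0,-0.25,-0.7285,0,0.042,0,-0.25,-0.7285,0,0.042,0]}}

```text
t: 16.3
eef_pos: [513.7, -308.8, 211.6]
tcp_rot: [-3.141, -0.001, 1.703]
ft_force: [-0.2, -0.4, -4.6]
opening: 0.141
grip_force: 30.0
```

Call:
{"api": "servo_tool", "payload": {"moves": [0,0,-0.06,0,0,0,0,-0.13,0,0,0,0,-0.2,0,0,0,0,-0.27,0,0,0,0,-0.32,0,0,0,0,-0.35,0,0,0,0,-0.358,0,0,0,0,-0.362,0,0,0,0,-0.362,0,0,0,0,-0.362,0,0]}}

```text
t: 17.13
eef_pos: [514.4, -309.6, 68.7]
tcp_rot: [3.14, 0.001, 1.703]
ft_force: [-0.3, -0.2, -3.0]
opening: 0.146
grip_force: 30.0
```

Call:
{"api": "servo_tool", "payload": {"moves": [0,0,-0.003,0,0,0,0,-0.005,0,0,0,0,-0.005,0,0]}}

```text
t: 17.38
eef_pos: [514.3, -310.2, 66.7]
tcp_rot: [3.14, 0.002, 1.703]
ft_force: [0.3, -2.0, 4.5]
opening: 0.143
grip_force: 30.0
```

Call:
{"api": "servo_tool", "payload": {"moves": [0,0,0,0,0.4,0,0,0,0,0.4,0,0,0,0,0.4,0,0,0,0,0.4,0,0,0.02,0,0.4,0,0,0.1,0,0.4,0,0,0.2,0,0.4,0,0,0.3,0,0.4,0,0,0.36,0,0.4,0,0,0.36,0,0.4]}}

```text
t: 18.22
eef_pos: [515.2, -310.4, 215.6]
tcp_rot: [3.135, 0.006, 1.703]
ft_force: [0.7, 0.4, 0.2]
opening: 0.397
grip_force: 0.0
```

```bash
python3 - <<'E'
from h import *
for n in("scene","top"):
    a,d=read_camera(n);handles(n,a,d); cv2.imwrite(f"pics/{n}3.png",a); np.save(n+"3.npy",d)
print(state()["eef_pos"])
E
```

```text
scene red 114 uv [132.3 278.2] mean [ 516.7 -308.    87.9] rect 516.7 -307.3 15 59 z 89.4 ax 97.1
scene green 69 uv [331.3 160.7] mean [384.  337.3  88.3] rect 383.2 338.8 61 16 z 90.0 ax 88.9
scene green 85 uv [353.2 185.6] mean [502.6 339.1  88. ] rect 502.1 340.0 16 60 z 89.4 ax 90.2
scene blue 73 uv [339.1 173.7] mean [442.6 328.4  88.2] rect 442.5 329.4 15 59 z 89.7 ax 93.3
top red 38 uv [409.3 189.1] mean [ 511.9 -299.6   92.3] rect 511.7 -302.1 14 40 z 94.5 ax 99.0
top green 49 uv [199.2 196.4] mean [499.6 336.2  91.2] rect 499.7 335.8 12 58 z 93.0 ax 91.4
top green 55 uv [199.  235.7] mean [381.  337.1  92. ] rect 380.1 334.2 60 12 z 93.9 ax 91.3
top blue 67 uv [202.3 216.1] mean [439.8 327.   91.2] rect 440.2 326.3 57 12 z 92.8 ax 91.8
[ 513.80947616 -309.44729919  210.54722597]
```

View pics/scene3.png

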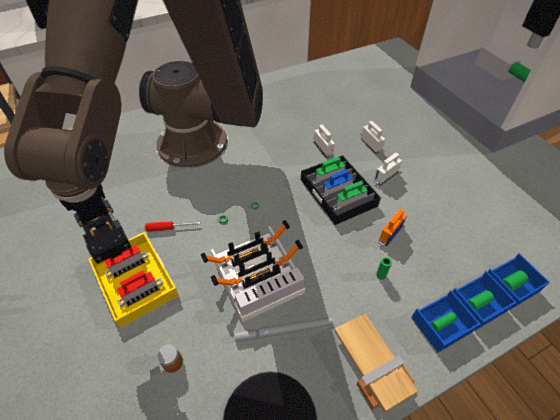

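Both reds stand upright in the yellow bin, and the bays are empty with the levers out. The stock pixels, from a fresh reading, are green (353,186), blue (339,174) and green (331,161). The greens are the new modules, confirmed by colour and by being inside the black bin. Going for the far green at about (501,337).

Call:
{"api": "servo_tool", "payload": {"moves": [-0.016,0.808,0.01,-0.038,0.4,-0.016,0.808,0.01,-0.038,0.4,-0.016,0.808,0.01,-0.038,0.4,-0.016,0.808,0.01,-0.038,0.4,-0.016,0.808,0.01,-0.038,0.4,-0.016,0.808,0.01,-0.038,0.4,-0.016,0.808,0.01,-0.038,0.4,-0.016,0.808,0.01,-0.038,0.4,-0.016,0.808,0.01,-0.038,0.4]}}

```text
t: 19.07
eef_pos: [506.1, 18.3, 212.3]
tcp_rot: [-3.139, -0.001, 1.587]
ft_force: [-0.1, -0.4, -0.1]
opening: 0.403
grip_force: 0.0
```

Call:
{"api": "servo_tool", "payload": {"moves": [-0.016,0.808,0,0,0.4,-0.016,0.808,0,0,0.4,-0.016,0.808,0,0,0.4,-0.016,0.808,0,0,0.4,-0.016,0.808,0,0,0.4,-0.016,0.808,0,0,0.4,-0.016,0.808,0,0,0.4,-0.016,0.808,0,0,0.4,-0.016,0.808,0,0,0.4,-0.016,0.808,0,0,0.4,-0.016,0.808,0,0,0.4,-0.016,0.808,0,0,0.4]}}

```text
t: 20.07
eef_pos: [501.0, 335.6, 212.9]
tcp_rot: [-3.141, 0.001, 1.582]
ft_force: [-0.6, -0.0, -0.5]
opening: 0.401
grip_force: 0.0
```

```bash
python3 - <<'E'
from h import *
a,d=read_camera("scene");handles("scene",a,d)
print(state()["eef_pos"],state()["tcp_rot"])
E
```

```text
scene red 111 uv [118.4 249.7] mean [ 417.4 -320.7   87.5] rect 416.9 -320.7 16 58 z 89.2 ax 96.7
scene red 120 uv [132.3 278.2] mean [ 516.8 -308.    87.7] rect 515.9 -307.4 15 58 z 89.4 ax 97.5
scene green 66 uv [331.4 160.6] mean [384.1 337.5  88.4] rect 384.0 338.3 61 16 z 90.1 ax 89.2
scene green 83 uv [353.4 185.5] mean [502.5 339.9  88.2] rect 501.6 339.6 17 59 z 89.6 ax 90.5
scene blue 74 uv [339.  173.7] mean [442.5 328.4  88.2] rect 441.2 328.2 15 58 z 89.8 ax 91.8
[501.20846598 335.58506885 213.17441629] [-3.14102635e+00  4.60194020e-04  1.58190674e+00]
```

Call:
{"api": "servo_tool", "payload": {"moves": [0,0.005,-0.1,0,0.4,0,0.005,-0.2,0,0.4,0,0.005,-0.28,0,0.4,0,0.005,-0.34,0,0.4,0,0.005,-0.365,0,0.4,0,0.005,-0.365,0,0.4,0,0.005,-0.365,0,0,0,0.005,-0.365,0,0,0,0.005,-0.365,0,0,0,0.005,-0.365,0,0,0,0.005,-0.365,0,0,0,0.005,-0.365,0,0]}}

```text
t: 21.12
eef_pos: [501.4, 339.1, 68.7]
tcp_rot: [3.14, -0.001, 1.584]
ft_force: [-1.0, -1.4, 8.0]
opening: 0.143
grip_force: 29.9
```

Call:
{"api": "servo_tool", "payload": {"moves": [0,0,0,0,0,0,0,0,0,0,0,0,0.02,0,0,0,0,0.06,0,0,0,0,0.12,0,0,0,0,0.19,0,0,0,0,0.26,0,0,0,0,0.33,0,0,0,0,0.365,0,0,0,0,0.365,0,0]}}

```text
t: 21.95
eef_pos: [501.7, 339.5, 217.1]
tcp_rot: [3.137, -0.002, 1.584]
ft_force: [-1.2, 1.0, -3.6]
opening: 0.143
grip_force: 29.9
```

Call:
{"api": "servo_tool", "payload": {"moves": [0.02,-0.05,0,-0.004,0,0.05,-0.14,0,-0.004,0,0.08,-0.23,0,-0.004,0,0.11,-0.32,0,-0.004,0,0.14,-0.42,0,-0.004,0,0.17,-0.52,0,-0.004,0,0.2,-0.62,0,-0.004,0,0.23,-0.72,0,-0.004,0,0.26,-0.81,0,-0.004,0,0.28,-0.87,0,-0.004,0,0.2815,-0.893,0,-0.004,0,0.2815,-0.893,0,-0.004,0]}}

```text
t: 22.95
eef_pos: [613.1, -20.3, 211.9]
tcp_rot: [-3.139, -0.0, 1.568]
ft_force: [-0.4, 0.6, -3.8]
opening: 0.144
grip_force: 30.0
```

Call:
{"api": "servo_tool", "payload": {"moves": [0,0,-0.1,0,0,0,0,-0.125,0,0,0,0,-0.125,0,0,0,0,-0.125,0,0]}}

```text
t: 23.28
eef_pos: [613.2, -17.1, 163.3]
tcp_rot: [-3.14, -0.0, 1.572]
ft_force: [1.5, -0.2, -4.2]
opening: 0.143
grip_force: 30.0
```

```bash
python3 - <<'E'
from h import *
for k in range(2):
  a,d=read_camera("scene");handles("scene",a,d)
print(state()["eef_pos"],state()["tcp_rot"])
cv2.imwrite("pics/p4.png",cv2.resize(a[175:325,195:335],None,fx=4,fy=4,interpolation=cv2.INTER_CUBIC))
E
```

```text
scene red 112 uv [118.2 249.8] mean [ 417.7 -321.1   87.7] rect 417.2 -320.5 14 58 z 89.5 ax 98.4
scene red 122 uv [132.2 278.3] mean [ 516.8 -308.2   87.7] rect 515.9 -307.4 16 59 z 89.5 ax 96.5
scene green 70 uv [331.2 160.8] mean [384.3 336.6  88.2] rect 384.0 337.1 59 16 z 89.6 ax 89.9
scene blue 75 uv [339.1 173.6] mean [442.1 328.8  87.8] rect 442.0 330.6 16 60 z 89.5 ax 93.0
scene red 112 uv [118.5 249.6] mean [ 417.8 -320.3   88.1] rect 416.6 -320.8 17 58 z 89.7 ax 97.4
scene red 123 uv [132.  278.4] mean [ 517.  -308.8   87.7] rect 516.7 -307.4 15 59 z 89.5 ax 97.2
scene green 71 uv [331.4 160.7] mean [384.2 337.4  88. ] rect 382.6 337.3 16 59 z 89.7 ax 89.8
scene blue 74 uv [339.3 173.6] mean [442.8 329.1  88.4] rect 443.5 329.4 16 59 z 89.9 ax 92.0
[614.045632   -17.55186773 164.76404316] [3.14007470e+00 1.51572386e-04 1.57186053e+00]
```

View pics/p4.png

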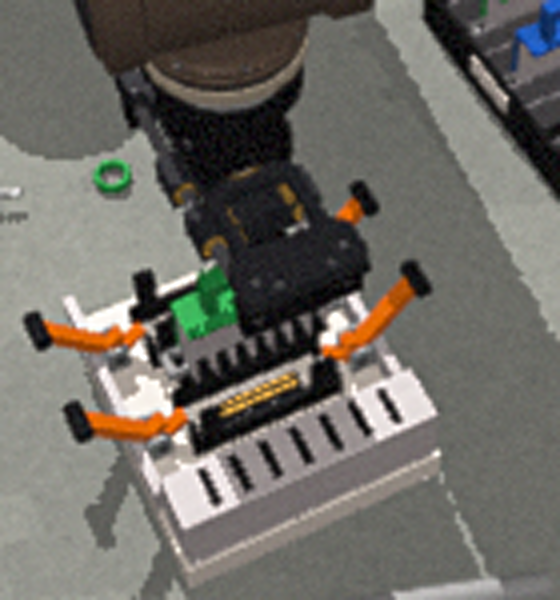

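```bash
cat >> h.py <<'E'
def plate_end(p,d,col,x0,lo,hi):
    P=cloud(get_calibration("scene"),d);hsv=cv2.cvtColor(p,cv2.COLOR_BGR2HSV);H,S,V=[hsv[...,i].astype(int) for i in range(3)]
    m=(((H<5)|(H>174))&(S>150)&(V>60)) if col=="red" else (H>50)&(H<85)&(S>100)&(V>40)
    q=P[m&(abs(P[...,0]-x0)<30)&(P[...,1]<60)&(P[...,1]>-100)&(P[...,2]>lo)&(P[...,2]<hi)]
    b=q[(q[:,1]<-48)]
    print(col,len(q),"ymin",np.sort(q[:,1])[:8].mean().round(1),np.percentile(q[:,1],3).round(1),"xrange at end",np.percentile(b[:,0],[5,50,95]).round(1),"z",np.median(q[:,2]).round(1))
E
python3 - <<'E'
from h import *
a,d=read_camera("scene")
plate_end(a,d,"green",614,140,170)
p=cv2.imread("pics/scene0.png");D=np.load("scene0.npy")
plate_end(p,D,"red",615,75,100);plate_end(p,D,"red",543,75,100)
E
```

```text
green 134 ymin -60.7 -60.6 xrange at end [601.  614.9 627. ] z 154.5
red 269 ymin -61.4 -60.2 xrange at end [601.  614.9 626.8] z 85.8
red 251 ymin -61.0 -60.2 xrange at end [529.2 541.5 555.2] z 85.9
```

Alignment matches the old module within 0.5 mm. Lowering in.

Call:
{"api": "servo_tool", "payload": {"moves": [0,0,-0.03,0,0,0,0,-0.05,0,0,0,0,-0.07,0,0,0,0,-0.09,0,0,0,0,-0.11,0,0,0,0,-0.11,0,0]}}

```text
t: 23.93
eef_pos: [612.9, -18.2, 117.8]
tcp_rot: [-3.139, -0.0, 1.571]
ft_force: [0.4, -0.0, -5.0]
opening: 0.144
grip_force: 30.0
```

Call:
{"api": "servo_tool", "payload": {"moves": [0,0,-0.01,0,0,0,0,-0.02,0,0,0,0,-0.03,0,0,0,0,-0.04,0,0,0,0,-0.04,0,0]}}

```text
t: 24.35
eef_pos: [613.9, -18.2, 103.6]
tcp_rot: [3.14, -0.0, 1.571]
ft_force: [0.2, 0.8, -0.9]
opening: 0.144
grip_force: 30.0
```

Call:
{"api": "servo_tool", "payload": {"moves": [0,0,-0.003,0,0,0,0,-0.003,0,0]}}

```text
t: 24.52
eef_pos: [614.1, -18.2, 103.2]
tcp_rot: [3.14, 0.0, 1.571]
ft_force: [-1.0, 1.2, 5.3]
opening: 0.149
grip_force: 30.0
```

Call:
{"api": "servo_tool", "payload": {"moves": [0,0,0,0,0.4,0,0,0,0,0.4,0,0,0,0,0.4,0,0,0,0,0.4,0,0,0.02,0,0.4,0,0,0.1,0,0.4,0,0,0.2,0,0.4,0,0,0.275,0,0.4,0,0,0.275,0,0.4]}}

```text
t: 25.27
eef_pos: [615.7, -18.5, 219.1]
tcp_rot: [3.132, 0.001, 1.571]
ft_force: [0.3, -0.4, 0.7]
opening: 0.401
grip_force: 0.0
```

```bash
python3 - <<'E'
from h import *
a,d=read_camera("scene");handles("scene",a,d);print(state()["eef_pos"])
E
```

```text
scene red 113 uv [118.5 249.6] mean [ 417.5 -320.3   87.7] rect 417.2 -320.8 16 58 z 89.5 ax 96.3
scene red 122 uv [132.2 278.3] mean [ 516.9 -308.2   87.7] rect 516.5 -307.3 15 59 z 89.6 ax 96.9
scene green 66 uv [331.3 160.6] mean [384.2 337.3  88.7] rect 382.6 337.3 60 16 z 90.5 ax 89.7
scene green 132 uv [257.4 255.4] mean [615.3 -17.3 122.6] rect 614.8 -17.1 16 59 z 124.1 ax 90.0
scene blue 75 uv [339.2 173.7] mean [442.9 328.6  88.3] rect 442.6 329.2 16 60 z 89.9 ax 92.9
[614.73115653 -18.37437662 215.99434511]
```

Call:
{"api": "servo_tool", "payload": {"moves": [-0.578,0.887,0,0.004,0.4,-0.578,0.887,0,0.004,0.4,-0.578,0.887,0,0.004,0.4,-0.578,0.887,0,0.004,0.4,-0.578,0.887,0,0.004,0.4,-0.578,0.887,0,0.004,0.4,-0.578,0.887,0,0.004,0.4,-0.578,0.887,0,0.004,0.4,-0.578,0.887,0,0.004,0.4,-0.578,0.887,0,0.004,0.4,-0.578,0.887,0,0.004,0.4,-0.578,0.887,0,0.004,0.4]}}

```text
t: 26.32
eef_pos: [380.7, 338.0, 211.6]
tcp_rot: [-3.141, 0.001, 1.587]
ft_force: [-0.0, -0.5, 1.0]
opening: 0.401
grip_force: 0.0
```

```bash
python3 - <<'E'
from h import *
a,d=read_camera("scene");handles("scene",a,d)
a,d=read_camera("scene");print(state()["eef_pos"])
E
```

```text
scene red 104 uv [118.4 249.5] mean [ 417.6 -320.5   88.2] rect 418.3 -320.9 17 57 z 89.9 ax 96.2
scene red 121 uv [132.3 278.2] mean [ 516.9 -307.9   87.8] rect 516.1 -308.2 14 56 z 89.5 ax 97.4
scene green 72 uv [331.5 160.7] mean [384.1 337.8  87.8] rect 383.1 337.4 18 63 z 89.4 ax 89.4
scene green 129 uv [257.3 255.3] mean [615.4 -17.4 122.8] rect 614.8 -17.5 15 59 z 124.6 ax 89.9
scene blue 78 uv [339.3 173.7] mean [443.  328.9  88.3] rect 443.1 328.2 17 61 z 90.2 ax 92.6
[382.43974074 336.08516274 211.75476844]
```

Call:
{"api": "servo_tool", "payload": {"moves": [0.001,0.002,-0.1,0,0.4,0.001,0.002,-0.2,0,0.4,0.001,0.002,-0.28,0,0.4,0.001,0.002,-0.34,0,0.4,0.001,0.002,-0.36,0,0.4,0.001,0.002,-0.36,0,0.4,0.001,0.002,-0.36,0,0,0.001,0.002,-0.36,0,0,0.001,0.002,-0.36,0,0,0.001,0.002,-0.36,0,0,0.001,0.002,-0.36,0,0,0.001,0.002,-0.36,0,0]}}

```text
t: 27.42
eef_pos: [383.0, 337.5, 69.3]
tcp_rot: [3.14, -0.001, 1.584]
ft_force: [-1.6, -1.1, 7.4]
opening: 0.145
grip_force: 30.0
```

Call:
{"api": "servo_tool", "payload": {"moves": [0,0,0,0,0,0,0,0,0,0,0,0,0.02,0,0,0,0,0.06,0,0,0,0,0.12,0,0,0,0,0.19,0,0,0,0,0.26,0,0,0,0,0.33,0,0,0,0,0.365,0,0,0,0,0.365,0,0]}}

```text
t: 28.25
eef_pos: [383.4, 337.9, 217.6]
tcp_rot: [3.137, -0.003, 1.584]
ft_force: [-0.3, 0.8, -4.1]
opening: 0.144
grip_force: 29.9
```

Call:
{"api": "servo_tool", "payload": {"moves": [0.02,-0.05,0,-0.004,0,0.06,-0.14,0,-0.004,0,0.1,-0.23,0,-0.004,0,0.14,-0.32,0,-0.004,0,0.18,-0.41,0,-0.004,0,0.22,-0.5,0,-0.004,0,0.26,-0.59,0,-0.004,0,0.3,-0.68,0,-0.004,0,0.34,-0.77,0,-0.004,0,0.38,-0.85,0,-0.004,0,0.398,-0.889,0,-0.004,0,0.398,-0.889,0,-0.004,0]}}

```text
t: 29.25
eef_pos: [542.7, -21.4, 212.8]
tcp_rot: [-3.14, 0.0, 1.568]
ft_force: [-1.5, 0.8, -2.9]
opening: 0.141
grip_force: 30.0
```

Call:
{"api": "servo_tool", "payload": {"moves": [0,0,-0.1,0,0,0,0,-0.125,0,0,0,0,-0.125,0,0,0,0,-0.125,0,0,0,0,-0.125,0,0]}}

```text
t: 29.67
eef_pos: [542.3, -17.8, 165.2]
tcp_rot: [3.141, 0.0, 1.572]
ft_force: [0.4, 0.4, -4.0]
opening: 0.145
grip_force: 30.0
```

```bash
python3 - <<'E'
from h import *
a,d=read_camera("scene")
plate_end(a,d,"green",543,140,170)
print(state()["eef_pos"],state()["tcp_rot"])
E
```

```text
green 116 ymin -61.9 -62.0 xrange at end [529.4 543.4 555.9] z 154.4
[542.44400087 -17.86215312 165.48686755] [3.13990101e+00 2.30024988e-04 1.57161340e+00]
```

Call:
{"api": "servo_tool", "payload": {"moves": [0,0.0025,-0.03,0,0,0,0.0025,-0.05,0,0,0,0.0025,-0.07,0,0,0,0.0025,-0.09,0,0,0,0.0025,-0.11,0,0,0,0.0025,-0.11,0,0]}}

```text
t: 30.22
eef_pos: [541.4, -17.2, 118.7]
tcp_rot: [-3.139, -0.0, 1.571]
ft_force: [-0.6, -0.2, -4.2]
opening: 0.146
grip_force: 30.0
```

Call:
{"api": "servo_tool", "payload": {"moves": [0,0,-0.01,0,0,0,0,-0.02,0,0,0,0,-0.03,0,0,0,0,-0.04,0,0,0,0,-0.042,0,0]}}

```text
t: 30.63
eef_pos: [542.5, -17.3, 103.8]
tcp_rot: [3.14, 0.0, 1.571]
ft_force: [-1.7, 1.4, 9.4]
opening: 0.143
grip_force: 30.0
```

Resting on the toes. Release and lift.

Call:
{"api": "servo_tool", "payload": {"moves": [0,0,0,0,0.4,0,0,0,0,0.4,0,0,0,0,0.4,0,0,0,0,0.4,0,0,0.02,0,0.4,0,0,0.1,0,0.4,0,0,0.2,0,0.4,0,0,0.25,0,0.63,0,0,0.25,0,0.63]}}

```text
t: 31.38
eef_pos: [543.6, -17.4, 208.5]
tcp_rot: [3.134, 0.001, 1.571]
ft_force: [0.3, -0.7, -0.2]
opening: 0.488
grip_force: 0.0
```

```bash
python3 - <<'E'
from h import *
a,d=read_camera("scene");handles("scene",a,d);print(state()["eef_pos"])
cv2.imwrite("pics/p5.png",cv2.resize(a[215:325,195:315],None,fx=5.4,fy=5.4,interpolation=cv2.INTER_CUBIC))
E
```

```text
scene red 98 uv [118.1 249.5] mean [ 417.2 -321.2   88.3] rect 416.8 -320.7 15 58 z 89.7 ax 97.9
scene red 124 uv [132.3 278.3] mean [ 517.2 -308.    87.8] rect 517.0 -308.2 14 57 z 89.2 ax 97.1
scene green 111 uv [245.5 234.1] mean [544.4 -17.5 122.8] rect 544.1 -17.0 58 15 z 124.3 ax 89.7
scene green 130 uv [257.3 255.4] mean [615.3 -17.5 122.7] rect 614.9 -17.3 59 15 z 124.4 ax 89.9
scene blue 78 uv [339.  173.7] mean [442.5 328.4  87.8] rect 441.7 328.1 16 59 z 89.5 ax 91.5
[542.77389579 -17.35869639 206.04231055]
```

View pics/p5.png

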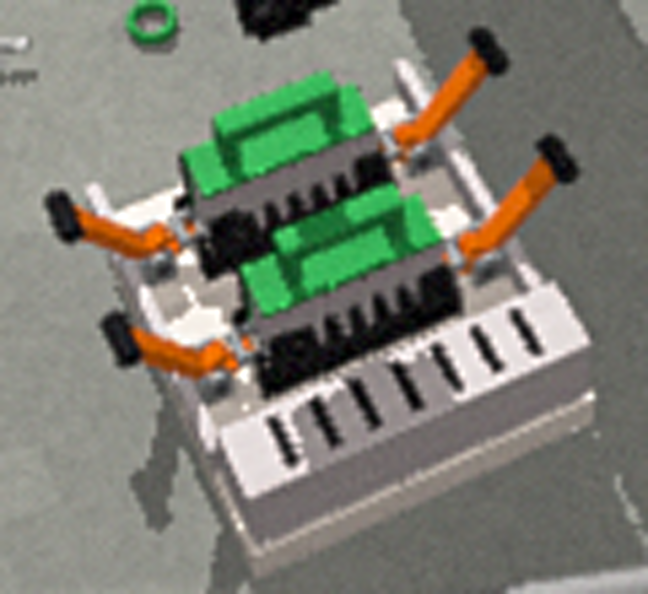

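Call:
{"api": "servo_tool", "payload": {"moves": [0.088,0.1,0,0,0.63,0.088,0.2,0,0,0.63,0.088,0.3,0,0,0.63,0.088,0.3535,0,0,0.63,0.088,0.3535,0,0,0.63,0.088,0.3535,-0.08,0,0.63,0.088,0.3535,-0.16,0,0.63,0.088,0.3535,-0.24,0,0.63,0.088,0.3535,-0.295,0,0.63,0.088,0.3535,-0.295,0,0.63,0.088,0.3535,-0.295,0,0.63]}}

```text
t: 32.35
eef_pos: [576.5, 123.8, 84.5]
tcp_rot: [-3.139, 0.0, 1.571]
ft_force: [1.1, -0.9, 1.2]
opening: 0.63
grip_force: 0.0
```

Call:
{"api": "servo_tool", "payload": {"moves": [0,-0.015,0,0,0.63,0,-0.03,0.005,0,0.63,0,-0.04,0.01,0,0.63,0,-0.05,0.012,0,0.63,0,-0.06,0.014,0,0.63,0,-0.07,0.016,0,0.63,0,-0.08,0.018,0,0.63,0,-0.09,0.02,0,0.63,0,-0.1,0.022,0,0.63,0,-0.11,0.024,0,0.63,0,-0.12,0.025,0,0.63,0,-0.12,0.025,0,0.63]}}

```text
t: 33.35
eef_pos: [578.1, 75.5, 97.6]
tcp_rot: [3.138, -0.0, 1.57]
ft_force: [0.7, 1.7, 1.6]
opening: 0.631
grip_force: 0.5
```

Call:
{"api": "servo_tool", "payload": {"moves": [0,-0.004,0,0,0.63,0,-0.008,0,0,0.63,0,-0.012,0,0,0.63,0,-0.012,0,0,0.63]}}

```text
t: 33.68
eef_pos: [577.3, 71.2, 95.7]
tcp_rot: [3.141, -0.0, 1.571]
ft_force: [1.0, 2.8, 2.2]
opening: 0.636
grip_force: 1.5
```

Call:
{"api": "servo_tool", "payload": {"moves": [0,-0.004,0,0,0.63,0,-0.008,0,0,0.63,0,-0.012,0,0,0.63,0,-0.016,0,0,0.63,0,-0.016,0,0,0.63]}}

```text
t: 34.1
eef_pos: [577.2, 69.1, 95.7]
tcp_rot: [3.141, -0.006, 1.57]
ft_force: [0.8, 36.5, 6.8]
opening: 0.632
grip_force: 18.2
```

Call:
{"api": "servo_tool", "payload": {"moves": [0,0.03,0,0,0.63,0,0.03,0.08,0,0.63,0,0.03,0.18,0,0.63,0,-0.07,0.2,0,0.63,0,-0.17,0.2,0,0.63,0,-0.27,0.2,0,0.63,0,-0.37,0.2,0,0.63,0,-0.47,0.2,0,0.63,0,-0.561,0.2,0,0.63,0,-0.561,0.2,0,0.63,0,-0.561,0.15,0,0.63,0,-0.561,0.1,0,0.63]}}

```text
t: 35.1
eef_pos: [576.9, -160.7, 135.2]
tcp_rot: [3.141, 0.001, 1.569]
ft_force: [0.3, 0.0, -0.4]
opening: 0.629
grip_force: 0.0
```

Call:
{"api": "servo_tool", "payload": {"moves": [0,0,-0.08,0,0.63,0,0,-0.125,0,0.63,0,0,-0.125,0,0.63,0,0,-0.125,0,0.63]}}

```text
t: 35.43
eef_pos: [576.6, -159.4, 84.8]
tcp_rot: [-3.139, -0.001, 1.571]
ft_force: [-0.0, 0.6, 0.2]
opening: 0.631
grip_force: 0.0
```

Call:
{"api": "servo_tool", "payload": {"moves": [0,0.015,0,0,0.63,0,0.03,0.005,0,0.63,0,0.04,0.01,0,0.63,0,0.05,0.012,0,0.63,0,0.06,0.014,0,0.63,0,0.07,0.016,0,0.63,0,0.08,0.018,0,0.63,0,0.09,0.02,0,0.63,0,0.1,0.022,0,0.63,0,0.11,0.024,0,0.63,0,0.12,0.025,0,0.63,0,0.12,0.025,0,0.63]}}

```text
t: 36.43
eef_pos: [577.6, -111.0, 96.4]
tcp_rot: [3.14, 0.001, 1.572]
ft_force: [1.4, -2.2, 0.3]
opening: 0.629
grip_force: 0.7
```

Call:
{"api": "servo_tool", "payload": {"moves": [0,0.004,0,0,0.63,0,0.008,0,0,0.63,0,0.012,0,0,0.63,0,0.012,0,0,0.63]}}

```text
t: 36.77
eef_pos: [577.2, -106.4, 95.4]
tcp_rot: [-3.142, -0.0, 1.571]
ft_force: [0.4, -3.6, 1.9]
opening: 0.629
grip_force: 1.2
```

Call:
{"api": "servo_tool", "payload": {"moves": [0,0.004,0,0,0.63,0,0.008,0,0,0.63,0,0.012,0,0,0.63,0,0.016,0,0,0.63,0,0.016,0,0,0.63]}}

```text
t: 37.18
eef_pos: [577.3, -103.7, 95.6]
tcp_rot: [3.141, 0.005, 1.572]
ft_force: [-2.6, -29.2, 2.1]
opening: 0.632
grip_force: 14.4
```

Call:
{"api": "servo_tool", "payload": {"moves": [0,-0.03,0,0,0.63,0,-0.03,0.08,0,0.63,0,-0.03,0.18,0,0.63,0,-0.1,0.25,0,0.63,-0.1,-0.2,0.25,0,0.63,-0.2,-0.3,0.25,0,0.63,-0.2,-0.35,0.25,0,0.63,-0.2,-0.35,0.25,0,0.63]}}

```text
t: 37.85
eef_pos: [494.3, -243.6, 195.3]
tcp_rot: [-3.14, -0.0, 1.568]
ft_force: [0.4, -0.7, 0.3]
opening: 0.627
grip_force: 0.0
```

```bash
python3 - <<'E'
from h import *
a,d=read_camera("scene");handles("scene",a,d);print(state()["eef_pos"])
P=cloud(get_calibration("scene"),d);X,Y,Z=P[...,0],P[...,1],P[...,2];g=a.max(2)
for s in(1,-1):
    for x in(543,615):
        t=(g<75)&(abs(X-x)<20)&(abs(Y+19-s*75)<20)&(Z>98)&(Z<122); print("tip",s,x,t.sum(),P[t].mean(0).round(1))
cv2.imwrite("pics/p6.png",a)
E
```

```text
scene red 88 uv [116.1 250.8] mean [ 418.4 -326.6   87.7] rect 418.1 -326.6 15 45 z 89.4 ax 96.8
scene red 128 uv [132.1 278.5] mean [ 517.1 -308.7   87.4] rect 517.0 -308.2 15 57 z 88.9 ax 97.9
scene green 107 uv [245.4 235.8] mean [543.7 -18.3 115.2] rect 543.1 -17.5 15 59 z 116.8 ax 89.6
scene green 127 uv [257.3 257. ] mean [615.  -17.9 115.1] rect 613.9 -17.5 59 15 z 116.6 ax 89.3
scene blue 75 uv [338.9 173.7] mean [442.7 327.7  88.4] rect 442.7 329.5 17 59 z 89.9 ax 92.0
[ 495.29321878 -242.52443102  195.18983733]
tip 1 543 39 [543.7  51.6 113.1]
tip 1 615 39 [616.7  51.6 113.3]
tip -1 543 39 [544.6 -87.9 113.3]
tip -1 615 43 [616.2 -88.2 113.3]
```

View pics/p6.png

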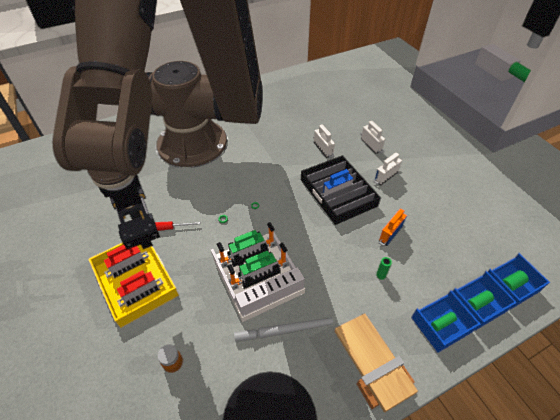

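The greens sit at the same height the home reds had (116.7 vs 117.3 mm). All four tips are at or inside their starting closed positions, the reds are upright and the blue module is untouched. Handing in.

```bash
python3 -c "
from cell import *
print(job_done())"
```

```text
the job is handed in; nothing more can be done
None
```

I handed the job in at about 38 s: both old red modules stand upright in the yellow returns bin, the two green modules are home in the bays with all four levers fully inward, and the blue module and bench items were left alone.

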